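# Eject a sanded block from the sanding nest

## Robot

A 6-joint arm with a two-finger parallel gripper is mounted at the origin on a cart in front of the work surface, level with it; the furniture and walls round the work are solid. World frame = base frame: x ahead of the robot, y to its left, z up, the work surface at z = 0. Lengths are in mm, angles in rad, forces in N, time in s.
With the tool pointing down it reaches from about 400 to 925 mm from the base axis. Payload 12.5 kg.
Tool frame: the origin (TCP) lies on the centre line of the jaws, within the pads' length; the fingertips stand 14 mm ahead of it and the grasp point (between the pads) lies 5 mm behind it; z points along the fingers, y is the direction in which the jaws open and shut (so a half turn about z gives the same grasp; the last joint's range is limited). The gripper opens to 95 mm and grips with 3 to 60 N. Pads are 20 mm wide; open, the fingers measure 119 mm over their backs; the gripper's body (75 mm by 180 mm) begins 59 mm behind the grasp point.
Start: joints at [-1.378, 0.491, 1.559, -0, 1.092, -0.106], TCP at [184.006, -597.316, 228.661] pointing down, gripper open.
Joint ranges: [-3.1, 3.1], [-0.84, 2.19], [0.05, 2.79], [-1.13, 4.28], [0.06, 2.93], [-2.69, 2.69]. Speed limits (rad/s): [2.22, 2.22, 2.79, 3.14, 3.14, 3.14].

## Interface

Orientations are given as [roll, pitch, yaw] about the fixed x, y, z axes, in that order (R = Rz(yaw) Ry(pitch) Rx(roll)).
In Python, from cell import * gives the robot as it stands.
- The arm moves only by the tool play_rows, never from a script. Its argument "moves" is a list of rows, each a list of 7 numbers: the shift along the tool's x, y, z in m, then the turn, a rotation vector about the tool's x, y, z in rad, then the opening in per cent of the stroke, from 0 (shut) to 100 (fully open). In form: [[tx, ty, tz, ax, ay, az, claw], ...]. A call has 1 to 8 rows; each row shifts and turns the pose as measured when the row begins, along the tool's axes as they then stand; what a row does not reach is not made up. A row lasts 1/10 s, in which the tool goes at most 50 mm and 8.59 degrees, less where a joint would pass 70% of its speed; a pose out of reach is approached as far as the arm can. A call is refused whole if a number of a shift passes 0.05 or a number of a turn 0.15, either way. A call with a gripper value outside its range is refused whole. The fingers move at their own pace and stop on an object; the grip force is fixed at half the most. Time passes only in rows, so rows that do not move let the fingers close. It gives the time, the measured TCP pose, the force and the opening at its end, in the units of the state.
- state(): the state, without advancing time (a new reading comes with each control period).
- read_camera(name): name is "scene" or "side" or "wrist"; returns a dict with "img" (384x512x3 uint8, red, green, blue), "fx", "fy", "cx", "cy" (pixels), "k1" (the pictures are not rectified: a ray, as slopes to the right and down, at radius r is drawn at 1 + k1 r^2 times it, then the intrinsics apply), "R" (3x3) and "t" (3): a world point X has camera coordinates R X + t. Camera axes: x right, y down, z forward; pixel columns grow to the right and rows downward; lengths in mm; the calibration is good to about 2 mm. A picture is of the moment at which its call begins. There is no depth.
- job_done(): hands the job in, once; it reports no verdict.
The state is a dict: "t": time; "joints": joint angles; "qvel": joint speeds; "tau": joint torques, N m; "eef_pos": TCP position; "tcp_rot": TCP orientation; "ft_force": force on the tool from outside, world axes, zero at the start; "moment": the same for the moment, N m; "opening": opening from 0.0 (shut) to 1.0 (fully open).
Only numpy, scipy, OpenCV 4.12 (cv2) and the standard library are available. Lean on these libraries where they do the work, as an engineer would, in place of code of your own. Each camera call takes 0.05 s, during which the arm holds its last target.

## Task

The block in the sanding nest is finished, but it sits almost flush with nothing to grip: press the nest's ejector lever all the way down so that the block rises, then lift it out and lay it, same face up, squarely across both battens of the drying rack, centred on them and with a clear gap to the block already drying there. Then bring the lever all the way back up so that the nest is ready for the next piece, and leave the drying block and the other tools where they are.

Things in the scene. Friction and masses are not known exactly. Their poses are not given: they have to be found in the camera images.
- nest: Sanding nest: dark wooden body 133 x 92 mm with a bare aluminium top 60 mm above the bench, on a plywood base 180 x 112 x 12 mm screwed to the bench; it does not move. Origin on the bench under the pocket's centre; x along the pocket's length, away from the lever; z up. The lever sticks out of its -x end, towards the robot.
- nest_face (a point): Centre of the pocket's mouth, in the plane of the nest's aluminium working face; axes as nest. Pocket 84 mm along x, 39 mm along y; its floor is a brass ejector plate, 25.5 mm below the face with the lever up, 7 mm below with the lever fully down.
- ejector_lever (a joint): Ejector lever, a rocking steel bar. 0 = up, plate down (handle slopes up away from the nest, 0.28 rad to the level); 0.36 rad = fully down on its stop (handle 0.08 rad below the level), plate and block raised 18.5 mm. Stiff: about 3.5 N at the handle moves it either way; it stays where it is left. Pin: level, along the nest's y, 72 mm from the nest's origin to -x, 34 mm up.
- lever_handle (a point): Middle of the lever's turned pale wooden handle, on its axis, 80 mm from the lever's pin. The handle is 56 mm long and 23 mm thick here. This point is 56 mm above the bench with the lever up, 28 mm with it fully down. It turns with the lever; at joint 0 its axes are those of the nest.
- block_mid (a point): Centre of the finished hardwood block, a plain light brown wooden block 81 x 36 x 26 mm, about 65 g. x along its 81 mm length, y across, z up. It starts in the pocket with its length along the nest's x and its top about 0.5 mm above the working face, with 1.5 mm play all round; with the lever fully down its top stands 19 mm above the face.
- block: The same block as block_mid; origin at the centre of its underside; its own x axis lies 1.069 rad clockwise (from above) of its length.
- rack_top (a point): Centre of the drying rack, in the plane of the batten tops, 42 mm above the bench. Two pale wooden battens, each 230 mm long and 12 mm wide, run along the rack's x (away from the robot), their centre lines 50 mm apart (25 mm either side of this point), on two cross feet. The rack does not move. A block lying across the battens overhangs them by some 10 mm at each end.
- dry_block_mid (a point): Centre of a second block of the same size, already drying across the battens, its length along the rack's y (within 0.08 rad) and centred on them within 4 mm, always at the rack's middle or in its +x half (the half farther from the robot); x along its length. Lying loose.
- dry_block: The same drying block as dry_block_mid; origin at the centre of its underside; same frame as block's.
- sanding_block: Loose cork-faced wooden sanding block, 100 x 60 x 27 mm, on the bench towards the front right; origin at the centre of its underside. To be left alone.
- glue_bottle: Loose glue bottle, 58 mm in diameter, 161 mm tall, yellow nozzle, standing behind the work; origin at the centre of its underside. To be left alone.
- faceplate: Loose grey lathe faceplate, 76 mm in diameter, 28 mm tall, in front of the lathe at the right; origin at the centre of its underside. To be left alone. (The lathe, fixed, stands right of the work from y = -0.23 on, x 0.43 to 0.68, up to 0.34 m above the bench; the drawer chest, 0.23 m tall, behind it from x = 0.72.)

How it is judged:
By the outcome, as a careful person would: the job done as asked, in the order asked, and still so for the second after the job is handed in, with the robot touching nothing.
It also fails if it takes over 64 s, if anything falls off the work surface, if the arm or the gripper's body presses on something with over 40 N, if the wrist force passes 120 N, or if a joint passes its speed limit or range.

## Working session

There is one attempt and no reset: what is moved stays moved. The work goes in short steps, Python scripts to look and compute and a tool call to move; the robot and the scene stay as the last step left them, time stands still between calls to the robot, and variables do not carry over. Pictures are saved under pics/ and viewed, and the job is handed in when it is done.

Besides the shell and the picture viewer there is one more tool, called after ">>>" by a JSON object that holds its "api" and its "payload". play_rows: Moves the arm, as the interface text tells. Its arguments: {"type":"object","properties":{"moves":{"type":"array"}},"required":["moves"]}

```bash
ls; mkdir -p pics
python3 - <<'E'
from cell import *
import cv2
s=state(); print(s)
for n in ["scene","side","wrist"]:
    c=read_camera(n); cv2.imwrite(f"pics/{n}0.png",c["img"][:,:,::-1]); print(n,c["fx"],c["fy"],c["cx"],c["cy"],c["k1"],c["R"],c["t"])
E
```

```text
pics
{'t': 0.0, 'joints': array([-1.37758305e+00,  4.91589900e-01,  1.55944137e+00, -5.04792408e-05,
        1.09168111e+00, -1.05580840e-01]), 'qvel': array([ 0.0002439 , -0.00017685,  0.00042393, -0.00035532,  0.00015421,
       -0.00106372]), 'tau': array([-6.61119229e-04, -6.12654161e+01, -2.58187437e+01,  6.92532677e-02,
        4.81939595e-02, -6.51716505e-05]), 'eef_pos': array([ 183.95955339, -597.08366203,  228.04566793]), 'tcp_rot': array([-3.14047444e+00, -7.34820648e-05,  2.98817369e-01]), 'ft_force': array([-0.45835442,  0.42909735, -0.39531326]), 'moment': array([ 0.01411672, -0.00130739,  0.01559605]), 'opening': 0.995765727659395}
scene 421.74041417877226 421.74041417877226 254.6078279008633 194.14895810145939 -0.022046967717206892 [[-0.70097811 -0.71315713  0.00605011]
 [-0.53320724  0.5184299  -0.66852111]
 [ 0.47362404 -0.47184463 -0.74366855]] [266.75028538 463.38937389 980.83422723]
side 421.9748558374876 421.9748558374876 259.16625689433073 190.42965508369764 -0.15419095404024372 [[ 0.79939391 -0.60079709 -0.00349784]
 [-0.33634812 -0.44269061 -0.83120092]
 [ 0.49783463  0.66563344 -0.55596115]] [-638.75012897  161.94098944 1408.3389791 ]
wrist 266.1224889459798 266.1224889459798 256.99626266601894 193.90909420070065 -0.06104463728702777 [[ 2.93776181e-01 -9.55874226e-01  1.41347049e-04]
 [-9.28435118e-01 -2.85307926e-01  2.37923558e-01]
 [-2.27384670e-01 -7.00275059e-02 -9.71283872e-01]] [-625.61924205  -26.9321784   389.47876491]
```

View pics/scene0.png

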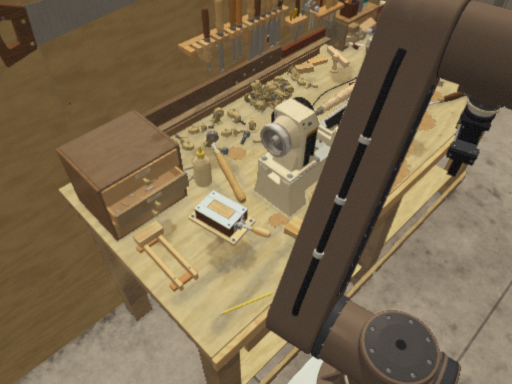

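View pics/side0.png

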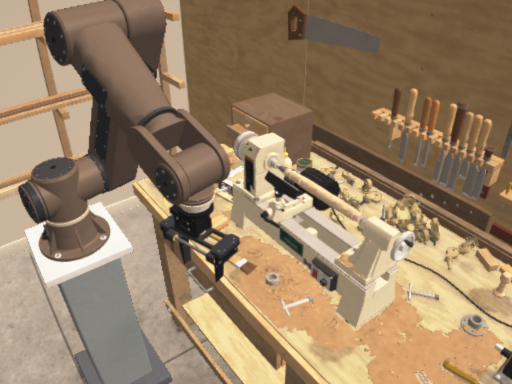

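View pics/wrist0.png

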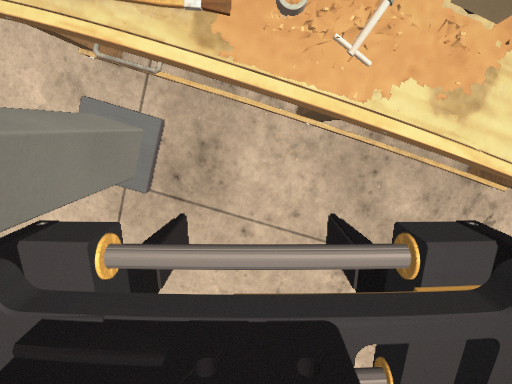

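The scene view shows the nest at about (222,213) with its handle at (257,231). The rack is at (168,258), with the drying block at its far end near (149,235). The lathe hides both from the side camera. I'll enlarge this part of the scene view.

```bash
cat > h.py <<'E'
import numpy as np, cv2
from cell import *
def K(c): return np.array([[c["fx"],0,c["cx"]],[0,c["fy"],c["cy"]],[0,0,1.]])
def dist(c): return np.array([c["k1"],0,0,0,0.])
def cast(c,pts,z):
    pts=np.array(pts,float).reshape(-1,1,2)
    u=cv2.undistortPoints(pts,K(c),dist(c)).reshape(-1,2)
    d=np.c_[u,np.ones(len(u))]@c["R"]; o=-c["R"].T@c["t"]
    return o+d*((z-o[2])/d[:,2])[:,None]
def proj(c,X):
    return cv2.projectPoints(np.array(X,float).reshape(-1,1,3),cv2.Rodrigues(c["R"])[0],c["t"],K(c),dist(c))[0].reshape(-1,2)
def snap(n,name,roi=None,s=1):
    c=read_camera(n); im=c["img"][:,:,::-1]
    if roi: x0,y0,x1,y1=roi; im=im[y0:y1,x0:x1]
    cv2.imwrite(f"pics/{name}.png",cv2.resize(im,None,fx=s,fy=s,interpolation=cv2.INTER_CUBIC)); return c
E
python3 - <<'E'
from h import *
c=snap("scene","s1",(125,165,285,285),5)
np.save("scene0.npy",c,allow_pickle=True)
E
```

```text
(no output)
```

View pics/s1.png

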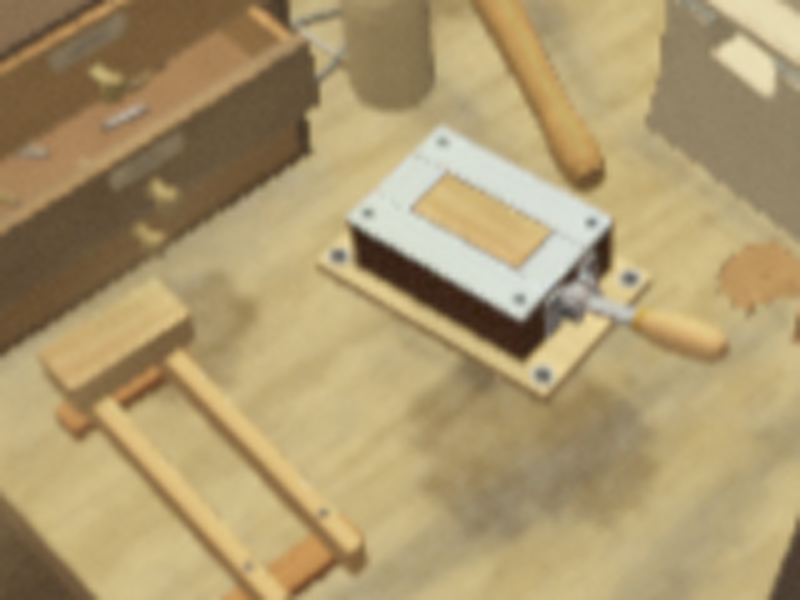

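Run:
```python
from h import *
c=np.load("scene0.npy",allow_pickle=True).item()
f=lambda L:[((x+.5)/5-.5+125,(y+.5)/5-.5+165) for x,y in L]
for n,L,z in [("alu",[(443,127),(613,217),(525,322),(347,217)],60),("block",[(440,172),(553,232),(520,270),(412,208)],60.5),
 ("handle end",[(722,345),(640,315)],56),("batten top R near R, L; batten L near",[(362,548),(343,560),(285,596),(265,600)],42),
 ("batten far at block",[(185,352),(168,362),(112,402),(95,412)],42),("dry",[(152,280),(192,320),(78,390),(40,352)],68),("bottle",[(390,100)],0)]:
    P=cast(c,f(L),z); print(n,P[:,:2].round(1).tolist(), P.mean(0).round(1))
    if len(P)==4: print([round(float(np.linalg.norm(P[i]-P[(i+1)%4])),1) for i in range(4)], [round(float(np.arctan2(*(P[(i+1)%4]-P[i])[[1,0]])),3) for i in range(4)])
```

```text
alu [[695.4, -126.4], [567.5, -151.9], [545.7, -60.2], [679.8, -36.5]] [622.1 -93.7  60. ]
[130.3, 94.3, 136.1, 91.3] [-2.945, 1.804, 0.175, -1.399]
block [[667.7, -100.2], [583.9, -117.6], [576.1, -83.7], [657.5, -69.0]] [621.3 -92.6  60.5]
[85.6, 34.7, 82.7, 32.8] [-2.938, 1.798, 0.178, -1.253]
handle end [[456.4, -132.4], [505.0, -113.7]] [ 480.7 -123.    56. ]
batten top R near R, L; batten L near [[504.3, 97.8], [505.7, 109.9], [510.1, 145.9], [515.6, 155.0]] [508.9 127.1  42. ]
[12.2, 36.3, 10.7, 58.4] [1.458, 1.449, 1.027, -1.765]
batten far at block [[678.5, 88.1], [679.5, 99.5], [678.7, 139.3], [679.8, 150.2]] [679.1 119.3  42. ]
[11.4, 39.7, 11.0, 62.1] [1.481, 1.59, 1.479, -1.591]
dry [[715.9, 79.4], [675.8, 80.1], [680.3, 155.3], [717.5, 155.8]] [697.4 117.7  68. ]
[40.2, 75.3, 37.2, 76.4] [3.123, 1.51, 0.012, -1.591]
bottle [[783.6, -150.1]] [ 783.6 -150.1    0. ]
```

The first measurements agree with the given sizes:
- **Nest:** about (622, -93), yaw about 0.19.
- **Rack:** about (620, 121), yaw near 0.
- **Drying block:** about (697, 118).

I'll lift above the lathe, then swing over.

>>> {"api": "play_rows", "payload": {"moves": [[0,0,-0.05,0,0,0,100],[0,0,-0.05,0,0,0,100],[0,0,-0.05,0,0,0,100],[0,0,-0.05,0,0,0,60],[0,0,-0.05,0,0,0,0],[0.0345,-0.031,0,0,0,0,0],[0.0345,-0.031,0,0,0,0,0],[0.0345,-0.031,0,0,0,0,0]]}}

```text
t: 1.0
eef_pos: [255.0, -479.0, 482.9]
tcp_rot: [-3.138, -0.001, 0.292]
ft_force: [0.5, 0.2, -0.5]
opening: 0.638
```

>>> {"api": "play_rows", "payload": {"moves": [[0.0345,-0.031,0,0,0,0,0],[0.0345,-0.031,0,0,0,0,0],[0.0345,-0.031,0,0,0,0,0],[0.0345,-0.031,0,0,0,0,0],[0.0345,-0.031,0,0,0,0,0],[0.0345,-0.031,0,0,0,0,0],[0.0345,-0.031,0,0,0,0,0],[0.0345,-0.031,0,0,0,0.1,0]]}}

```text
t: 1.8
eef_pos: [452.0, -147.6, 484.5]
tcp_rot: [-3.139, -0.002, 0.189]
ft_force: [1.1, -1.3, -0.2]
opening: 0.012
```

Run:
```python
from h import *
c=snap("wrist","w1",None,1.5); np.save("w1.npy",c,allow_pickle=True); s=state(); print(s["eef_pos"],s["tcp_rot"],s["joints"], -c["R"].T@c["t"])
```

```text
[ 454.43410869 -142.72212188  484.39110714] [-3.13676586e+00 -3.00211467e-03  1.78605207e-01] [-0.44620894  0.10267462  1.45610158  0.00567138  1.58320478  0.94604421] [ 516.98871713 -136.27835712  641.22778189]
```

View pics/w1.png

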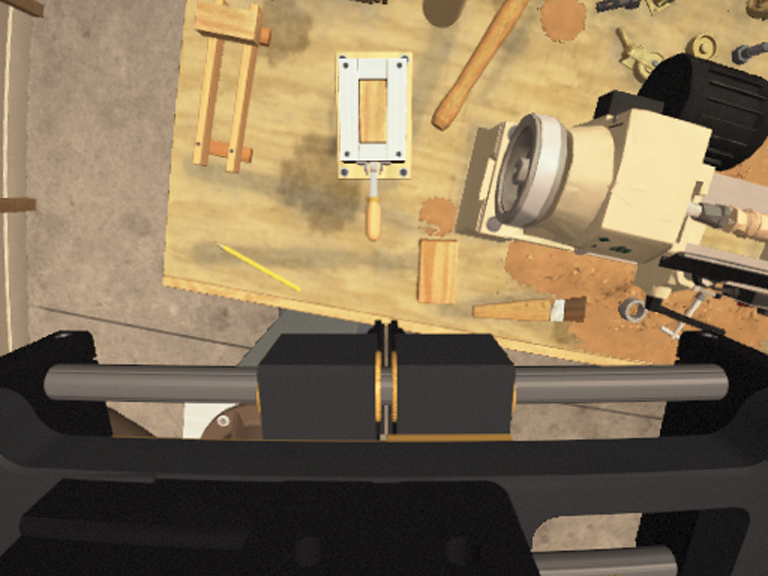

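The wrist view shows the whole work area. The nest is at about (375,110), the handle at (374,218), the rack at (228,95) and the sanding block at (438,270). I'll drop to z≈250 for a sharper measurement.

>>> {"api": "play_rows", "payload": {"moves": [[0.01,-0.009,0.045,0,0,0,0],[0.01,-0.009,0.045,0,0,0,0],[0,0,0.045,0,0,0,0],[0,0,0.045,0,0,0,0],[0,0,0.045,0,0,0,0],[0,0,0,0,0,0,0],[0,0,0,0,0,0,0]]}}

```text
t: 2.55
eef_pos: [473.9, -115.3, 254.6]
tcp_rot: [-3.139, -0.007, 0.185]
ft_force: [-0.2, -0.7, 0.5]
opening: 0.007
```

Run:
```python
from h import *
c=snap("wrist","w2",(0,0,512,240),1.5); np.save("w2.npy",c,allow_pickle=True); s=state(); print(s["eef_pos"],s["tcp_rot"],s["joints"], -c["R"].T@c["t"])
```

```text
[ 473.8274955  -115.35880334  254.74682125] [-3.13951221 -0.00718895  0.18499249] [-0.37734846  0.26394727  1.8538144   0.00656828  1.01886789  1.00501782] [ 538.03898277 -104.39392224  411.71757294]
```

View pics/w2.png

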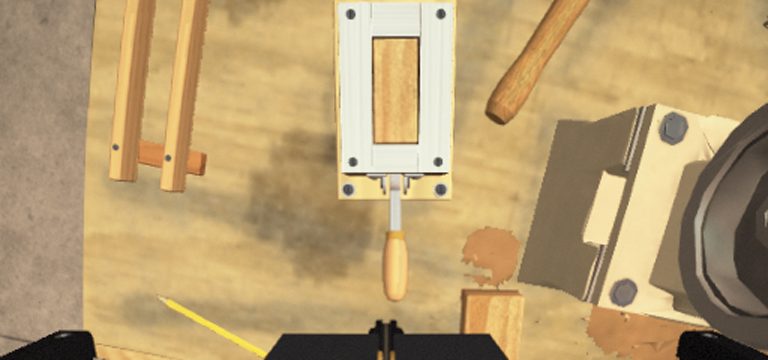

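The nest's top is at (395,85), the block at (396,88) and the handle at (397,265), all clearly visible. Next I'll extract contours and cast them onto their planes.

Run:
```python
from h import *
c=np.load("w2.npy",allow_pickle=True).item(); im=c["img"]
hsv=cv2.cvtColor(im,cv2.COLOR_RGB2HSV)
def big(m,roi):
    k=np.zeros_like(m); x0,y0,x1,y1=roi; k[y0:y1,x0:x1]=m[y0:y1,x0:x1]
    k=cv2.morphologyEx(k,cv2.MORPH_OPEN,np.ones((3,3)))
    cs,_=cv2.findContours(k,cv2.RETR_EXTERNAL,cv2.CHAIN_APPROX_NONE); return max(cs,key=cv2.contourArea)
def rep(n,ct,z):
    P=cast(c,ct.reshape(-1,2),z)[:,:2].astype(np.float32); (x,y),(w,h),a=cv2.minAreaRect(P); print(n,cv2.boundingRect(ct),round(x,1),round(y,1),round(w,1),round(h,1),"ang",round(np.radians(a),4),round(np.radians(a)-np.pi/2,4)); return P
S=hsv[...,1]; V=hsv[...,2]
print(hsv[60,230],hsv[60,262],hsv[175,264],hsv[115,300],hsv[135,262],hsv[30,92],hsv[30,75])
alu=((S<40)&(V>140)).astype(np.uint8)
rep("alu",big(alu,(215,0,310,122)),60)
blk=((S>70)&(V>90)).astype(np.uint8)
rep("block",big(blk,(240,15,285,102)),60.5)
h=((S>90)&(V>120)).astype(np.uint8)*255
cv2.imwrite("pics/m2.png",h[:240])
```

```text
[ 34  17 238] [ 20 121 232] [ 23 108 248] [ 25  96 248] [ 28  14 212] [ 15 144 174] [ 20 123 197]
alu (225, 2, 77, 113) 624.6 -95.6 131.4 91.5 ang 0.1892 -1.3816
block (248, 25, 32, 71) 623.1 -96.3 81.7 38.4 ang 0.1839 -1.3869
```

View pics/m2.png

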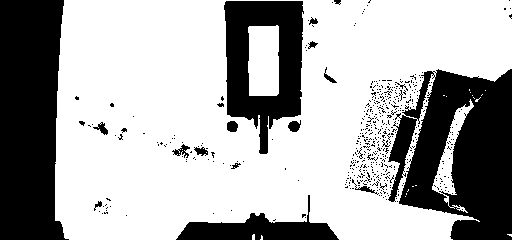

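Run:
```python
from h import *
c=np.load("w2.npy",allow_pickle=True).item()
q=lambda L:[(x/1.5,y/1.5) for x,y in L]
print("handle near end/far end", cast(c,q([(397,299),(397,231)]),57).round(1))
print("sanding", cast(c,q([(463,291),(521,293)]),27).round(1))
print("battens near: L,R of each",cast(c,q([(110,178),(135,182),(161,189),(185,191)]),42).round(1))
print("battens top of img",cast(c,q([(123,2),(148,2),(179,2),(204,2)]),42).round(1))
print("lathe left edge", cast(c,q([(518,285),(557,120)]),0).round(1),cast(c,q([(518,285),(557,120),(605,280),(652,110)]),90).round(1))
```

```text
handle near end/far end [[ 449.5 -131.2   57. ]
 [ 510.4 -119.5   57. ]]
sanding [[ 462.1 -196.4   27. ]
 [ 470.8 -254.1   27. ]]
battens near: L,R of each [[510.2 149.9  42. ]
 [510.5 125.6  42. ]
 [508.3 100.4  42. ]
 [510.3  77.8  42. ]]
battens top of img [[661.7 149.3  42. ]
 [664.4 126.7  42. ]
 [667.9  99.2  42. ]
 [670.9  77.5  42. ]]
lathe left edge [[ 473.9 -259.2    0. ]
 [ 642.4 -255.9    0. ]] [[ 488.  -225.4   90. ]
 [ 619.6 -222.8   90. ]
 [ 505.8 -297.3   90. ]
 [ 643.  -295.3   90. ]]
```

>>> {"api": "play_rows", "payload": {"moves": [[0,0.0087,0.04,0,0,0,0],[0,0,0.045,0,0,0,0],[0,0,0.045,0,0,0,0],[0,0,0.025,0,0,0,0],[0,0,0,0,0,0,0],[0,0,0,0,0,0,0]]}}

```text
t: 3.2
eef_pos: [486.7, -128.4, 109.3]
tcp_rot: [3.13, -0.029, 0.185]
ft_force: [-0.2, -0.1, 1.4]
opening: 0.003
```

Run:
```python
from h import *
c=snap("wrist","w3",None,1.5); s=state(); print(s["eef_pos"],s["tcp_rot"],s["ft_force"])
```

```text
[ 486.82331293 -128.48557266  109.53007933] [ 3.12915137 -0.02964143  0.18456785] [ 0.09347457 -0.19243672  0.28297012]
```

View pics/w3.png

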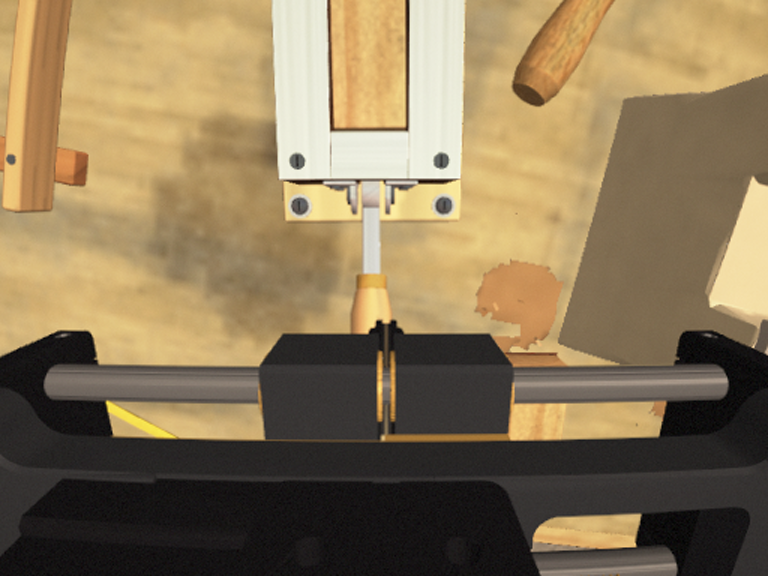

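The fast moves drifted the pose: TCP is at (487,-128) with a 0.03 tilt, and the handle shows at (370,300), left of the fingers. I'll add a helper that works out the remaining shift and turn.

```bash
cat >> h.py <<'E'
from scipy.spatial.transform import Rotation as Ro
def go(pos,yaw,pitch=0.,s=None):
    s=s or state(); R=Ro.from_euler("xyz",s["tcp_rot"]); T=Ro.from_euler("xyz",[np.pi,pitch,yaw])
    d=R.inv().apply(np.array(pos)-s["eef_pos"]); w=(R.inv()*T).as_rotvec()
    print("at",s["eef_pos"].round(1),s["tcp_rot"].round(3),"F",s["ft_force"].round(1),"op",round(s["opening"],3),"| shift m",(d/1000).round(4),"turn",w.round(3))
N=np.array([624.,-95.5]); NY=0.188
def nest(x,y=0): return N+np.array([[np.cos(NY),-np.sin(NY)],[np.sin(NY),np.cos(NY)]])@[x,y]
E
python3 -c "
from h import *
p=nest(-152);print(p);go([*p,85],NY)"
```

```text
[ 474.67824173 -123.90796553]
at [ 486.8 -128.5  109.5] [ 3.129 -0.03   0.185] F [ 0.1 -0.2  0.3] op 0.0 | shift m [-0.0118 -0.007   0.0241] turn [ 0.012 -0.03  -0.004]
```

>>> {"api": "play_rows", "payload": {"moves": [[-0.0118,-0.007,0.005,0.012,-0.03,-0.004,0],[0,0,0.01,0,0,0,0],[0,0,0.005,0,0,0,0],[0,0,0,0,0,0,0]]}}

```text
t: 3.65
eef_pos: [474.9, -124.1, 92.2]
tcp_rot: [3.138, -0.003, 0.189]
ft_force: [0.1, -0.4, -0.7]
opening: 0.006
```

```bash
python3 -c "
from h import *
p=nest(-152);go([*p,54],NY)"
```

```text
at [ 474.9 -124.1   92.2] [ 3.138e+00 -3.000e-03  1.890e-01] F [ 0.1 -0.4 -0.7] op 0.006 | shift m [-0.0003 -0.0004  0.0382] turn [ 0.004 -0.003  0.001]
```

>>> {"api": "play_rows", "payload": {"moves": [[0,0,0.008,0,0,0,0],[0,0,0.007,0,0,0,0],[0,0,0.007,0,0,0,0],[0,0,0.006,0,0,0,0],[0,0,0.005,0,0,0,0]]}}

```text
t: 4.15
eef_pos: [474.0, -124.2, 57.1]
tcp_rot: [3.138, -0.002, 0.189]
ft_force: [-4.6, -1.0, 5.5]
opening: 0.006
```

>>> {"api": "play_rows", "payload": {"moves": [[0,0,0.004,0,0,0,0],[0,0,0.003,0,0,0,0],[0,0,0.002,0,0,0,0]]}}

```text
t: 4.45
eef_pos: [473.9, -124.3, 52.6]
tcp_rot: [3.137, -0.004, 0.19]
ft_force: [-14.4, 3.3, 51.7]
opening: 0.006
```

The force jumped to 52 N with the tips at z = 38.6, which is the stop. I'll back off and look.

>>> {"api": "play_rows", "payload": {"moves": [[0,0,-0.03,0,0,0,0],[0,0,-0.045,0,0,0,0],[0,0,-0.045,0,0,0,40],[0,0,-0.03,0,0,0,55],[0,0,0,0,0,0,55],[0,0,0,0,0,0,55]]}}

```text
t: 5.05
eef_pos: [475.1, -123.8, 208.1]
tcp_rot: [3.135, -0.009, 0.189]
ft_force: [0.2, -0.3, -0.5]
opening: 0.287
```

Run:
```python
from h import *
c=snap("wrist","w4",(0,0,512,240),1.5); np.save("w4.npy",c,allow_pickle=True)
d=snap("scene","s4",(125,165,285,285),5); np.save("s4.npy",d,allow_pickle=True)
go([*nest(-152),54],NY)
```

```text
at [ 474.8 -123.8  207.3] [ 3.136 -0.007  0.189] F [-0.4 -0.   0. ] op 0.367 | shift m [-0.0013 -0.0008  0.1533] turn [ 0.006 -0.007  0.001]
```

View pics/w4.png

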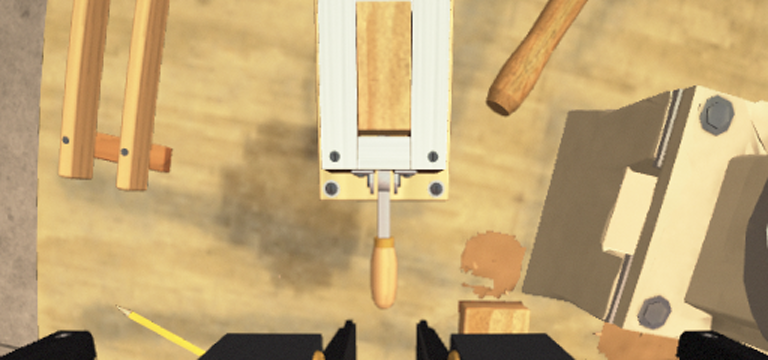

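View pics/s4.png

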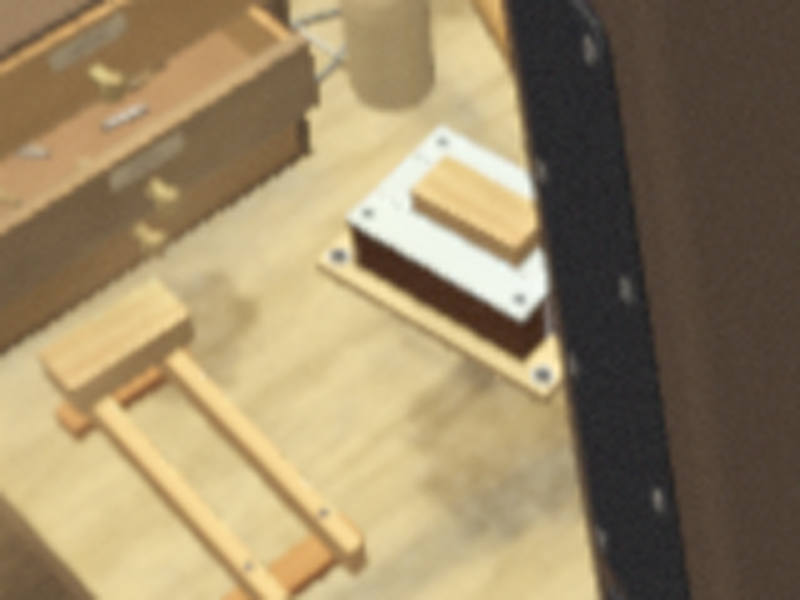

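The scene view shows the block standing well proud of the face, around crop pixel (475,205). The wrist view has its near edge at y≈131. I'll check the height, then move over it.

Run:
```python
from h import *
c=np.load("w4.npy",allow_pickle=True).item()
P=cast(c,[(358/1.5,131/1.5),(410/1.5,133/1.5)],79)
print(P.round(1),"width",np.linalg.norm(P[0]-P[1]),"expected",nest(-40.5,18),nest(-40.5,-18))
go([*nest(0),150],NY)
```

```text
[[ 579.   -86.9   79. ]
 [ 584.4 -121.8   79. ]] width 35.39234865235394 expected [580.84950928 -85.38638786] [ 587.57771164 -120.75206745]
at [ 474.8 -123.8  207.3] [ 3.136 -0.007  0.189] F [-0.4 -0.   0. ] op 0.367 | shift m [ 1.514e-01 -1.000e-04  5.850e-02] turn [ 0.006 -0.007  0.001]
```

>>> {"api": "play_rows", "payload": {"moves": [[0.04,0,0.0,0.006,-0.007,0,55],[0.04,0,0,0,0,0,55],[0.03,0,0,0,0,0,55],[0.025,0,0.02,0,0,0,55],[0.01,0,0.02,0,0,0,55],[0,0,0.01,0,0,0,55],[0,0,0,0,0,0,55]]}}

```text
t: 5.85
eef_pos: [619.3, -94.4, 143.1]
tcp_rot: [-3.134, 0.014, 0.188]
ft_force: [-0.4, 0.3, 0.6]
opening: 0.548
```

Run:
```python
from h import *
c=snap("wrist","w5",None,1.5); np.save("w5.npy",c,allow_pickle=True)
c=snap("scene","s5"); np.save("s5.npy",c,allow_pickle=True)
go([*nest(-1),76],NY)
```

```text
at [619.7 -94.8 145.2] [-3.135  0.012  0.187] F [ 0.3 -0.3  0.6] op 0.55 | shift m [0.0039 0.002  0.0692] turn [-0.007  0.012 -0.001]
```

View pics/w5.png

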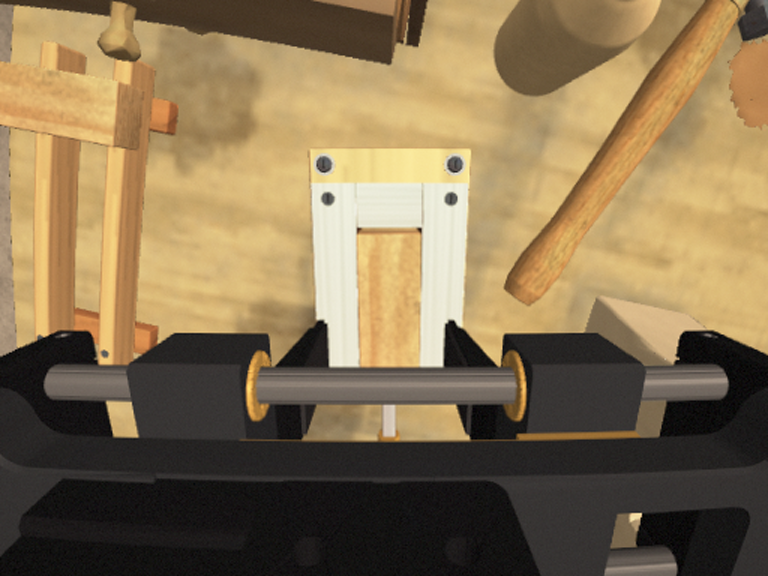

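View pics/s5.png

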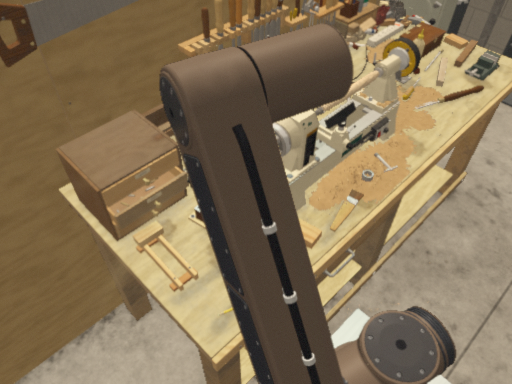

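Run:
```python
from h import *
c=np.load("w5.npy",allow_pickle=True).item(); print(-c["R"].T@c["t"])
L=[(358/1.5,230/1.5),(421/1.5,230/1.5)]
for z in (60,79): 
    P=cast(c,L,z); print(z,P.round(1),np.linalg.norm(P[1]-P[0]))
print("exp",nest(40.5,18),nest(40.5,-18))
print("alu far corners",cast(c,[(312/1.5,183/1.5),(467/1.5,183/1.5)],60).round(1),nest(66.5,46),nest(66.5,-46))
q=lambda L:[(x/1.5,y/1.5) for x,y in L]
print("dry near edge top",cast(c,q([(0,125),(117,148),(123,82),(0,66)]),68).round(1))
print("battens @y340, then y 160",cast(c,q([(37,330),(76,330),(99,355),(134,355)]),42).round(1),cast(c,q([(36,160),(78,160),(107,160),(146,160)]),42).round(1), "far end",cast(c,q([(42,41),(84,48),(115,60),(153,66)]),42).round(1))
```

```text
[686.77169126 -83.56380512 298.85780351]
60 [[ 659.2  -70.4   60. ]
 [ 666.3 -107.3   60. ]] 37.52698451147087
79 [[ 661.4  -71.5   79. ]
 [ 667.9 -105.4   79. ]] 34.54189172723444
exp [660.42228836 -70.24793255] [ 667.15049072 -105.61361214]
alu far corners [[ 681.2  -39.4   60. ]
 [ 698.  -128.    60. ]] [680.73112178 -37.8820356 ] [ 697.92541671 -128.26099456]
dry near edge top [[683.7 147.   68. ]
 [681.4  72.5  68. ]
 [717.3  71.1  68. ]
 [716.5 147.6  68. ]]
battens @y340, then y 160 [[544.5 148.8  42. ]
 [550.8 118.   42. ]
 [534.7 100.7  42. ]
 [540.3  74.1  42. ]] [[664.8 146.2  42. ]
 [669.2 116.4  42. ]
 [672.3  96.5  42. ]
 [676.5  70.5  42. ]] far end [[737.9 144.2  42. ]
 [737.  115.4  42. ]
 [732.7  94.6  42. ]
 [732.6  70.1  42. ]]
```

The nest and block agree with the model to about 1 mm. Descending.

>>> {"api": "play_rows", "payload": {"moves": [[0.002,0.001,0.02,-0.007,0.012,0,55],[0,0,0.02,0,0,0,55],[0,0,0.012,0,0,0,55],[0,0,0,0,0,0,55]]}}

```text
t: 6.35
eef_pos: [621.7, -96.8, 96.3]
tcp_rot: [3.138, -0.007, 0.186]
ft_force: [-0.6, -0.3, 0.1]
opening: 0.548
```

Run:
```python
from h import *
go([*nest(0),76.5],NY)
```

```text
at [621.7 -96.8  96.3] [ 3.138 -0.007  0.186] F [-0.6 -0.3  0.1] op 0.548 | shift m [ 0.0023 -0.0009  0.0199] turn [ 0.003 -0.007 -0.002]
```

>>> {"api": "play_rows", "payload": {"moves": [[0.002,-0.001,0.007,0.003,-0.007,0,55],[0,0,0.006,0,0,0,55],[0,0,0.004,0,0,0,55],[0,0,0,0,0,0,55]]}}

```text
t: 6.75
eef_pos: [624.6, -95.8, 80.9]
tcp_rot: [3.14, -0.002, 0.185]
ft_force: [0.2, -0.3, 0.2]
opening: 0.553
```

Run:
```python
from h import *
go([*nest(0),76.5],NY)
```

```text
at [624.6 -95.8  80.9] [ 3.14e+00 -2.00e-03  1.85e-01] F [ 0.2 -0.3  0.2] op 0.553 | shift m [-0.0005 -0.0004  0.0044] turn [ 0.002 -0.002 -0.003]
```

>>> {"api": "play_rows", "payload": {"moves": [[0,0,0.004,0,0,-0.003,55],[0,0,0,0,0,0,55],[0,0,0,0,0,0,20],[0,0,0,0,0,0,20],[0,0,0,0,0,0,20],[0,0,0,0,0,0,20],[0,0,0,0,0,0,20]]}}

```text
t: 7.45
eef_pos: [624.9, -95.8, 77.3]
tcp_rot: [3.14, -0.003, 0.189]
ft_force: [0.0, -0.9, -0.6]
opening: 0.378
```

The opening of 0.378 corresponds to 36 mm, so the block is held. Lifting straight up.

>>> {"api": "play_rows", "payload": {"moves": [[0,0,-0.01,0,0,0,20],[0,0,-0.015,0,0,0,20],[0,0,-0.02,0,0,0,20],[0,0,-0.03,0,0,0,20],[0,0,-0.03,0,0,0,20],[0,0,-0.02,0,0,0,20],[0,0,0,0,0,0,20]]}}

```text
t: 8.15
eef_pos: [624.2, -95.6, 210.7]
tcp_rot: [3.139, -0.004, 0.189]
ft_force: [-0.7, 0.1, -0.6]
opening: 0.379
```

Run:
```python
from h import *
c=snap("wrist","w6",None,1.5); np.save("w6.npy",c,allow_pickle=True)
go([590,120,200],1.57)
```

```text
at [623.7 -95.5 209.2] [ 3.14e+00 -2.00e-03  1.89e-01] F [ 0.8 -0.1 -0.5] op 0.374 | shift m [ 0.0073 -0.218   0.0089] turn [ 3.000e-03 -1.000e-03 -1.381e+00]
```

View pics/w6.png

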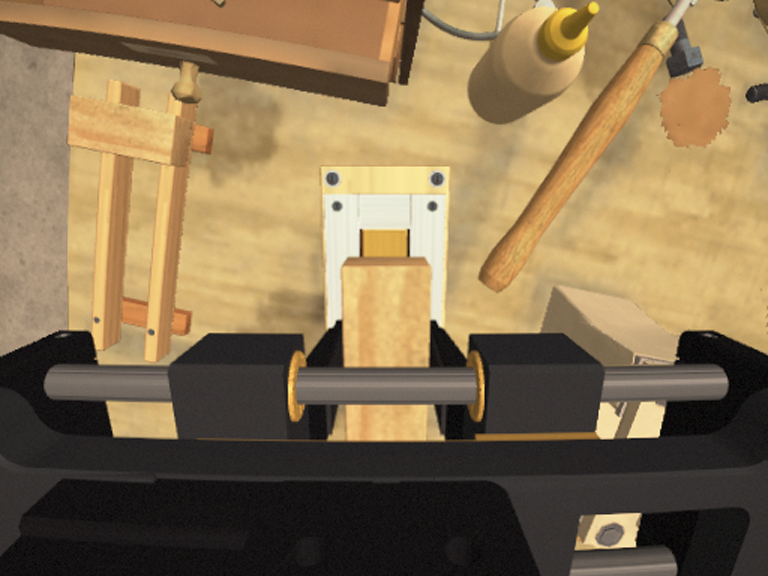

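The block is held level and the brass plate shows in the pocket at (385,243). A chest drawer knob reaches out near the rack's far end, so I'll triangulate it for clearance. I'll also fit the rack with both views.

Run:
```python
from h import *
w=np.load("w6.npy",allow_pickle=True).item(); c=np.load("scene0.npy",allow_pickle=True).item()
q=lambda L:[(x/1.5,y/1.5) for x,y in L]
f=lambda L:[((x+.5)/5-.5+125,(y+.5)/5-.5+165) for x,y in L]
def tri(a,b):
    A=[];o=[]
    for cc,p in ((w,a),(c,b)):
        u=cv2.undistortPoints(np.array(p,float).reshape(1,1,2),K(cc),dist(cc)).ravel(); M=np.c_[cc["R"],cc["t"]]
        A+= [u[0]*M[2]-M[0],u[1]*M[2]-M[1]]
    A=np.array(A); X=np.linalg.lstsq(A[:,:3],-A[:,3],rcond=None)[0]
    print(X.round(1),"reproj w",(proj(w,X)-a).round(1),"s",(proj(c,X)-b).round(1))
for k in [(150,238),(162,193),(105,78)]: tri(q([(186,95)])[0],f([k])[0])
tri(q([(387,105)])[0],f([(310,100)])[0]); tri(q([(387,105)])[0],f([(308,152)])[0])
# rack masks
hsv=cv2.cvtColor(w["img"],cv2.COLOR_RGB2HSV)
im=w["img"][40:245,30:140]; cv2.imwrite("pics/rack6.png",cv2.resize(im[:,:,::-1],None,fx=2.9*1.0,fy=2.9,interpolation=cv2.INTER_CUBIC))
im=w["img"][40:245,30:140,:]
```

```text
[732.2  64.   77.8] reproj w [[-1.  -1.9]] s [[0.9 0.4]]
[728.9  49.5 108.3] reproj w [[-1.9 -3.5]] s [[1.5 0.6]]
[737.4  33.7 171.3] reproj w [[-22.2 -34.8]] s [[12.1  4.4]]
[749.  -71.5  84.2] reproj w [[-2.5 -2.9]] s [[1.3 0.1]]
[760.2 -70.1  28. ] reproj w [[-1.9 -2.2]] s [[1.1 0.1]]
```

View pics/rack6.png

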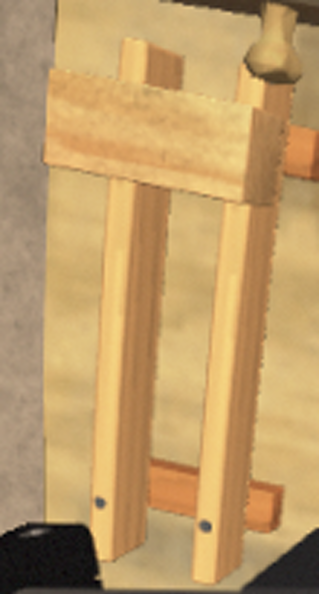

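Run:
```python
from h import *
w=np.load("w6.npy",allow_pickle=True).item(); c=np.load("scene0.npy",allow_pickle=True).item()
g=lambda L:[((x+.5)/2.9-.5+30,(y+.5)/2.9-.5+40) for x,y in L]
f=lambda L:[((x+.5)/5-.5+125,(y+.5)/5-.5+165) for x,y in L]
print("L batten L near/far",cast(w,g([(97,545),(107,180)]),42)[:,:2].round(1).tolist())
print("L batten R(top) near/far",cast(w,g([(121,545),(137,184)]),42)[:,:2].round(1).tolist())
print("R batten L near/far",cast(w,g([(193,575),(221,205)]),42)[:,:2].round(1).tolist())
print("R batten R near/far",cast(w,g([(217,578),(250,208)]),42)[:,:2].round(1).tolist())
print("far ends",cast(w,g([(122,38),(150,45)]),42)[:,:2].round(1).tolist())
print("dry top",cast(w,g([(45,163),(248,204),(253,105),(50,68)]),68)[:,:2].round(1).tolist())
# scene: screws & edges 
print("scene screws R,L",cast(c,f([(323,513),(248,566)]),42)[:,:2].round(1).tolist(),"wrist screws",cast(w,g([(205,526),(99,503)]),42)[:,:2].round(1).tolist())
```

```text
L batten L near/far [[517.4, 148.0], [681.3, 147.5]]
L batten R(top) near/far [[519.8, 136.3], [681.7, 134.3]]
R batten L near/far [[511.8, 101.4], [679.2, 97.7]]
R batten R near/far [[512.6, 89.9], [680.0, 85.4]]
far ends [[737.9, 144.7], [736.9, 132.7]]
dry top [[684.3, 154.7], [682.1, 72.8], [718.0, 74.1], [719.4, 154.5]]
scene screws R,L [[536.4, 99.0], [538.5, 148.9]] wrist screws [[537.1, 96.6], [538.4, 147.1]]
```

The left batten's edges look misread, since its screw doesn't sit mid-width. I'll zoom in.

Run:
```python
from h import *
w=np.load("w6.npy",allow_pickle=True).item()
im=w["img"][90:240,55:135]; cv2.imwrite("pics/rack6b.png",cv2.resize(im[:,:,::-1],None,fx=9,fy=4,interpolation=cv2.INTER_CUBIC))
g=cv2.cvtColor(w["img"],cv2.COLOR_RGB2GRAY)
for r in (110,130,160,190,210): print(r,g[r,58:135].tolist())
```

```text
110 [190, 189, 190, 191, 190, 191, 191, 190, 185, 189, 203, 202, 202, 198, 200, 203, 198, 183, 149, 141, 138, 133, 135, 137, 138, 133, 130, 130, 134, 137, 145, 182, 185, 182, 181, 180, 179, 181, 182, 183, 178, 178, 177, 176, 176, 174, 176, 177, 173, 181, 205, 201, 191, 177, 167, 164, 166, 157, 134, 120, 117, 113, 107, 105, 104, 112, 123, 146, 155, 154, 156, 157, 156, 152, 154, 150, 154]
130 [177, 179, 180, 178, 177, 178, 179, 163, 199, 201, 200, 202, 208, 208, 201, 192, 160, 133, 145, 141, 131, 133, 137, 137, 130, 125, 129, 139, 149, 176, 175, 178, 176, 177, 175, 178, 176, 176, 177, 180, 181, 181, 187, 188, 192, 192, 183, 187, 203, 203, 200, 201, 200, 198, 198, 189, 154, 141, 140, 134, 137, 138, 134, 129, 133, 156, 178, 181, 181, 181, 181, 182, 183, 185, 184, 187, 184]
160 [194, 194, 192, 192, 190, 186, 181, 197, 199, 202, 208, 210, 206, 193, 152, 138, 147, 143, 132, 130, 133, 133, 133, 120, 126, 143, 174, 195, 193, 190, 189, 189, 190, 191, 191, 191, 191, 194, 190, 191, 188, 190, 191, 192, 168, 203, 200, 200, 203, 209, 213, 207, 185, 148, 141, 143, 134, 132, 136, 137, 124, 130, 153, 192, 190, 189, 188, 187, 186, 183, 181, 181, 182, 180, 181, 177, 178]
190 [175, 176, 179, 172, 176, 197, 199, 201, 204, 205, 204, 193, 164, 137, 143, 142, 138, 132, 135, 136, 134, 129, 126, 136, 164, 185, 182, 186, 183, 184, 182, 182, 182, 185, 187, 190, 190, 190, 191, 191, 190, 165, 192, 198, 202, 205, 206, 208, 205, 189, 152, 141, 142, 137, 134, 136, 134, 126, 132, 159, 194, 192, 194, 196, 194, 195, 192, 192, 193, 191, 193, 190, 188, 189, 187, 186, 186]
210 [175, 178, 176, 170, 197, 194, 199, 202, 203, 204, 195, 167, 138, 141, 140, 139, 136, 136, 141, 133, 130, 129, 133, 137, 152, 152, 155, 156, 155, 155, 158, 157, 156, 155, 157, 157, 157, 158, 158, 154, 180, 198, 203, 205, 205, 206, 205, 196, 168, 138, 143, 141, 135, 137, 136, 130, 132, 133, 157, 160, 159, 160, 158, 160, 159, 156, 133, 115, 112, 138, 174, 183, 183, 183, 183, 184, 184]
```

View pics/rack6b.png

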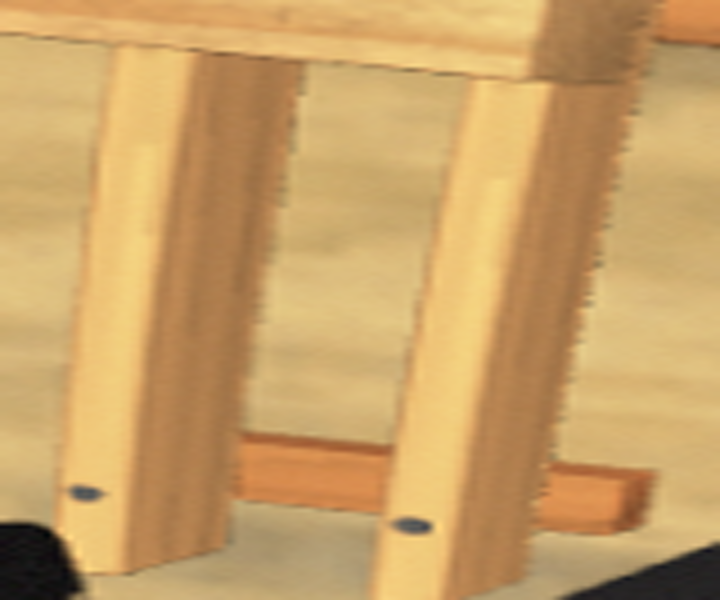

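```bash
cat > rack.py <<'E'
from h import *
w=np.load("w6.npy",allow_pickle=True).item()
T=[(110,67.3,75.3,107.3,115.6),(130,65.5,73.8,105.7,113.7),(160,64.5,71.7,102.5,110.6),(190,62.5,69.8,99.5,107.5),(210,61.5,68.8,97.9,105.9)]
pl=[]
for i in range(1,5):
    P=cast(w,[(t[i],t[0]) for t in T],42); pl.append(np.polyfit(P[:,0]-600,P[:,1],1)); print(i,P[:,:2].round(1).tolist(),pl[-1].round(3))
pl=np.array(pl); print("centre y at x=600:",pl[:,1].mean(),"slope",pl[:,0].mean(), "widths",-np.diff(pl[:,1]))
E
python3 rack.py
```

```text
1 [[671.7, 146.1], [647.3, 147.3], [609.7, 147.4], [569.9, 149.2], [542.1, 150.4]] [-3.10000e-02  1.48329e+02]
2 [[673.3, 135.9], [649.1, 136.6], [611.4, 137.8], [571.8, 139.3], [544.1, 140.2]] [-3.40000e-02  1.38299e+02]
3 [[679.9, 96.0], [656.0, 96.2], [618.6, 97.8], [579.3, 99.6], [551.9, 100.5]] [-3.8000e-02  9.8705e+01]
4 [[681.6, 85.9], [657.7, 86.3], [620.4, 87.5], [581.2, 89.2], [553.9, 89.9]] [-3.3000e-02  8.8364e+01]
centre y at x=600: 118.42430332225665 slope -0.03378954185170548 widths [10.03026445 39.59460834 10.34027211]
```

The rack fits well: batten centres are 49.8 mm apart, yaw is -0.034, and the centre line is at y≈118.4 at x=600. The target is x=595, which leaves about 70 mm to the drying block.

>>> {"api": "play_rows", "payload": {"moves": [[0.002,-0.04,0,0,0,-0.1,20],[-0.002,-0.043,0,0,0,0,20],[-0.002,-0.043,0,0,0,0,20],[-0.002,-0.043,0,0,0,0,20],[-0.002,-0.035,0,0,0,0,20],[0,0,0,0,0,-0.14,20],[0,0,0,0,0,-0.14,20],[0,0,0,0,0,-0.14,20]]}}

```text
t: 9.0
eef_pos: [556.7, 105.9, 199.7]
tcp_rot: [-3.136, 0.009, 0.723]
ft_force: [-0.1, 0.1, -0.3]
opening: 0.376
```

>>> {"api": "play_rows", "payload": {"moves": [[0,0,0,0,0,-0.14,20],[0,0,0,0,0,-0.14,20],[0,0,0,0,0,-0.14,20],[0,0,0,0,0,-0.14,20],[0,0,0,0,0,-0.14,20],[0,0,0,0,0,-0.1,20],[0,0,0,0,0,0,20]]}}

```text
t: 9.7
eef_pos: [552.6, 106.1, 191.0]
tcp_rot: [-3.117, 0.003, 1.561]
ft_force: [0.7, 0.8, -0.3]
opening: 0.377
```

Run:
```python
from h import *
go([595,118.6,130],1.537)
```

```text
at [552.6 106.1 191. ] [-3.117e+00  3.000e-03  1.561e+00] F [ 0.7  0.8 -0.3] op 0.377 | shift m [0.013  0.0438 0.0599] turn [-0.025  0.003  0.024]
```

>>> {"api": "play_rows", "payload": {"moves": [[0.006,0.02,0.01,-0.025,0.003,0.024,20],[0.006,0.02,0.02,0,0,0,20],[0,0,0.02,0,0,0,20],[0,0,0,0,0,0,20],[0,0,0,0,0,0,20]]}}

```text
t: 10.2
eef_pos: [592.5, 117.3, 136.2]
tcp_rot: [-3.139, 0.0, 1.521]
ft_force: [0.4, -0.0, 0.0]
opening: 0.375
```

Run:
```python
from h import *
c=snap("wrist","w7",None,1.5); np.save("w7.npy",c,allow_pickle=True)
d=snap("scene","s7",(105,185,265,305),5); np.save("s7.npy",d,allow_pickle=True)
go([595,118.6,90],1.537); print(-c["R"].T@c["t"])
```

```text
at [592.5 117.3 136.8] [-3.14   0.     1.522] F [-0.5  0.6  0.7] op 0.377 | shift m [0.0014 0.0025 0.0468] turn [-0.002  0.    -0.015]
[596.19685547 182.97406836 292.88373397]
```

View pics/w7.png

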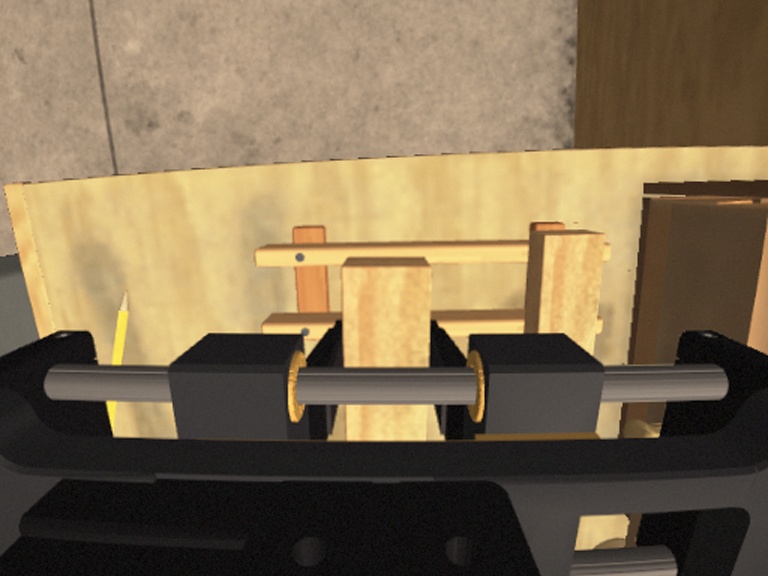

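View pics/s7.png

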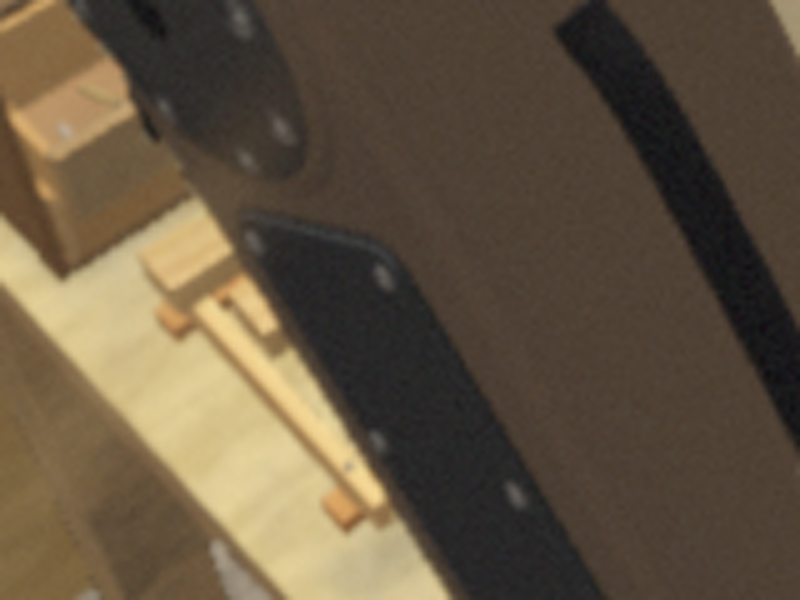

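The held block is over the rack, with its far end at (387,262). The battens run at y≈250 and y≈320, and the drying block is at (570,280). I'll check the centring in this rotated view.

Run:
```python
from h import *
w=np.load("w7.npy",allow_pickle=True).item()
g=cv2.cvtColor(w["img"],cv2.COLOR_RGB2GRAY)
for x in (185,222,300,340): print(x,"from155",g[155:180,x].tolist(),"from 203",g[203:228,x].tolist())
print("block far edge col 250",g[165:185,258].tolist(), "row 210 ", g[185,224:236].tolist(),g[185,280:294].tolist(),"row 200",g[200,224:236].tolist(),g[200,280:294].tolist())
```

```text
185 from155 [178, 180, 176, 174, 173, 173, 172, 149, 103, 107, 125, 164, 197, 216, 220, 220, 221, 220, 218, 219, 217, 216, 191, 164, 173] from 203 [169, 169, 168, 167, 166, 140, 109, 105, 107, 105, 107, 108, 131, 166, 196, 216, 220, 220, 220, 131, 28, 31, 31, 30, 29]
222 from155 [195, 195, 194, 191, 192, 191, 162, 116, 104, 121, 153, 186, 207, 217, 217, 218, 220, 220, 220, 220, 216, 198, 190, 194, 192] from 203 [193, 193, 195, 195, 169, 124, 103, 104, 104, 102, 108, 113, 135, 147, 116, 58, 16, 17, 12, 13, 18, 19, 20, 17, 18]
300 from155 [191, 191, 193, 196, 196, 159, 103, 103, 132, 169, 201, 215, 218, 217, 217, 219, 222, 224, 220, 214, 191, 179, 187, 188, 187] from 203 [189, 188, 185, 152, 113, 103, 108, 106, 104, 106, 123, 158, 193, 212, 218, 217, 216, 218, 223, 224, 207, 168, 111, 51, 14]
340 from155 [201, 199, 200, 200, 182, 121, 109, 119, 157, 192, 216, 220, 219, 217, 218, 218, 218, 218, 217, 200, 186, 197, 196, 198, 197] from 203 [155, 158, 151, 121, 106, 106, 105, 109, 108, 117, 153, 189, 218, 222, 220, 219, 218, 218, 218, 117, 30, 30, 25, 25, 27]
block far edge col 250 [174, 203, 213, 216, 217, 203, 147, 100, 100, 100, 105, 105, 133, 176, 200, 212, 212, 209, 205, 205] row 210  [193, 195, 184, 164, 191, 215, 215, 212, 208, 203, 203, 211] [197, 200, 202, 203, 200, 195, 203, 196, 186, 192, 192, 191, 193, 193] row 200 [193, 194, 193, 166, 171, 210, 219, 218, 218, 218, 221, 221] [200, 200, 200, 201, 201, 202, 206, 202, 194, 194, 195, 194, 192, 191]
```

Run:
```python
from h import *
w=np.load("w7.npy",allow_pickle=True).item()
a=cast(w,[(185,176.9),(222,176.0),(300,174.7),(340,174.1)],42); b=cast(w,[(185,164.7),(222,164.3),(300,163),(340,162.6)],42)
print("L batten -y edge",a[:,:2].round(1).tolist(),"+y edge",b[:,:2].round(1).tolist(), np.polyfit(a[:,0]-600,a[:,1],1),np.polyfit(b[:,0]-600,b[:,1],1))
d=cast(w,[(185,215.9),(300,214),(340,213.2)],42); print("R batten +y edge",d[:,:2].round(1).tolist(),np.polyfit(d[:,0]-600,d[:,1],1))
print("block top far edge", cast(w,[(258,177.3)],138.5), "sides",cast(w,[(227.3,185),(287.5,185),(227.5,200),(287.7,200)],138.5).round(1).tolist())
print("block bottom far edge", cast(w,[(258,170.7)],112.5))
print("dry top far edge", cast(w,[(x/1.5,y/1.5) for x,y in [(541,236),(604,236)]],68))
```

```text
L batten -y edge [[524.1, 141.6], [559.8, 140.6], [634.4, 138.1], [672.8, 136.8]] +y edge [[525.5, 153.3], [560.7, 151.8], [634.5, 149.3], [672.6, 147.9]] [-3.19233197e-02  1.39202797e+02] [-3.57194352e-02  1.50515134e+02]
R batten +y edge [[519.6, 102.3], [633.9, 98.7], [673.8, 97.4]] [-3.16177808e-02  9.97698742e+01]
block top far edge [[594.95194415 155.03891144 138.5       ]] sides [[576.5, 151.3, 138.5], [612.2, 149.5, 138.5], [575.9, 142.1, 138.5], [612.1, 140.3, 138.5]]
block bottom far edge [[594.96978857 154.90826556 112.5       ]]
dry top far edge [[682.37449254 155.2506226   68.        ]
 [719.14657868 153.70389994  68.        ]]
```

Run:
```python
from h import *
go([595,121.7,72],1.537)
```

```text
at [592.5 117.3 136.8] [-3.14   0.     1.522] F [-0.5  0.6  0.7] op 0.377 | shift m [0.0045 0.0024 0.0648] turn [-0.002  0.    -0.015]
```

>>> {"api": "play_rows", "payload": {"moves": [[0.0045,0.0024,0.02,-0.002,0,-0.015,20],[0,0,0.02,0,0,0,20],[0,0,0.012,0,0,0,20],[0,0,0.005,0,0,0,20],[0,0,0,0,0,0,20],[0,0,0,0,0,0,20]]}}

```text
t: 10.9
eef_pos: [597.0, 121.7, 83.8]
tcp_rot: [3.134, -0.001, 1.534]
ft_force: [-0.5, -0.3, 0.6]
opening: 0.376
```

Run:
```python
from h import *
c=snap("wrist","w8",None,1.5); np.save("w8.npy",c,allow_pickle=True)
go([595,121.7,70],1.537)
```

```text
at [597.  121.7  83.9] [ 3.133e+00 -1.000e-03  1.534e+00] F [ 0.2 -0.4 -0.6] op 0.371 | shift m [-0.0001 -0.0021  0.0139] turn [ 0.008 -0.001 -0.003]
```

View pics/w8.png

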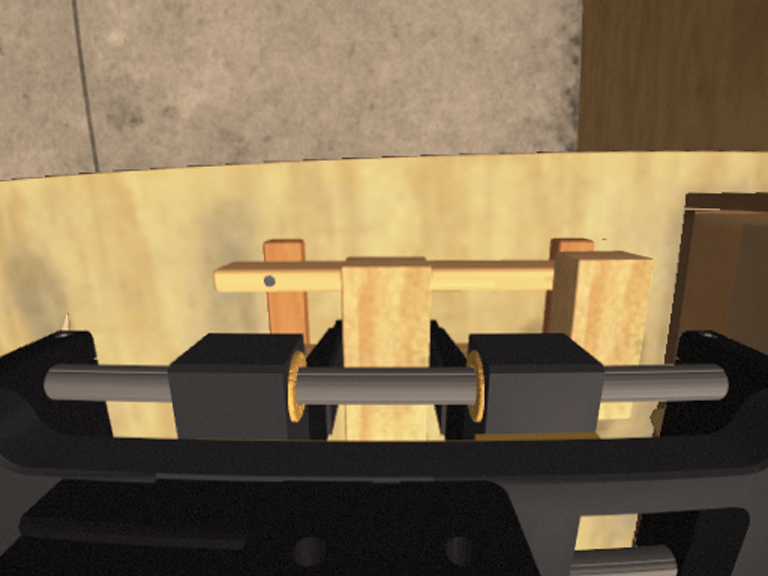

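The block is just above the battens. Its far end is at y≈262, and the left batten is at y≈265–290 either side of it. I'll recheck the overhang at this level.

Run:
```python
from h import *
w=np.load("w8.npy",allow_pickle=True).item()
g=cv2.cvtColor(w["img"],cv2.COLOR_RGB2GRAY)
for x in (205,218,300,330): print(x,"from168",g[168:200,x].tolist())
print("blk",g[165:185,258].tolist(),g[165:185,240].tolist(),g[165:185,278].tolist())
```

```text
205 from168 [193, 192, 192, 191, 191, 167, 124, 101, 106, 103, 108, 128, 158, 183, 205, 214, 215, 217, 218, 220, 219, 219, 219, 219, 214, 203, 187, 181, 178, 179, 174, 167]
218 from168 [198, 198, 200, 197, 198, 173, 126, 103, 104, 104, 108, 130, 160, 184, 205, 213, 215, 217, 217, 218, 218, 218, 217, 219, 214, 202, 197, 200, 202, 201, 201, 201]
300 from168 [190, 191, 189, 191, 191, 151, 101, 104, 105, 104, 119, 151, 180, 201, 214, 214, 215, 212, 216, 217, 220, 223, 223, 216, 210, 186, 173, 183, 182, 182, 180, 183]
330 from168 [211, 207, 209, 210, 207, 170, 100, 104, 104, 104, 121, 158, 185, 208, 218, 218, 217, 214, 213, 217, 215, 215, 216, 213, 209, 202, 194, 194, 196, 195, 196, 196]
blk [210, 210, 210, 209, 211, 196, 143, 99, 97, 100, 104, 106, 130, 176, 201, 209, 208, 206, 203, 205] [200, 200, 198, 198, 197, 183, 132, 96, 98, 101, 105, 103, 127, 173, 199, 208, 209, 207, 206, 207] [196, 194, 190, 189, 189, 176, 131, 99, 99, 102, 105, 107, 131, 165, 183, 184, 184, 187, 188, 190]
```

Run:
```python
from h import *
w=np.load("w8.npy",allow_pickle=True).item()
b=cast(w,[(205,180),(218,180),(300,179.3),(330,179.05)],42);a=cast(w,[(205,193.3),(218,193),(300,192.5),(330,192.5)],42)
print(np.polyfit(b[:,0]-597,b[:,1],1),np.polyfit(a[:,0]-597,a[:,1],1))
e=cast(w,[(240,177.4),(258,177.3),(278,177.2)],85.6); print(e.round(1).tolist())
e2=cast(w,[(240,170.8),(258,170.8),(278,170.8)],59.6); print(e2.round(1).tolist())
q=lambda L:[(x/1.5,y/1.5) for x,y in L]
print(cast(w,q([(343,275),(431,275)]),85.6).round(1).tolist(),"dry near",cast(w,q([(576,262),(572,340)]),68).round(1).tolist())
```

```text
[-3.05355844e-02  1.49810999e+02] [-3.29050815e-02  1.39470231e+02]
[[588.2, 159.7, 85.6], [598.9, 159.4, 85.6], [610.7, 159.0, 85.6]]
[[586.8, 159.7, 59.6], [599.2, 159.2, 59.6], [612.9, 158.7, 59.6]]
[[581.3, 156.4, 85.6], [616.2, 155.1, 85.6]] dry near [[683.2, 154.9, 68.0], [684.2, 117.9, 68.0]]
```

The block is centred within about 1 mm and square to about 0.003 rad. A 1 mm correction, then lower.

>>> {"api": "play_rows", "payload": {"moves": [[0.0008,0,0.006,0.008,0,-0.003,20],[0,0,0.005,0,0,0,20],[0,0,0.002,0,0,0,20],[0,0,0,0,0,0,20]]}}

```text
t: 11.35
eef_pos: [597.7, 122.6, 71.1]
tcp_rot: [3.14, -0.001, 1.537]
ft_force: [-0.5, 0.5, -0.3]
opening: 0.379
```

Run:
```python
from h import *
go([597,122.6,66.5],1.537)
```

```text
at [597.7 122.6  71.1] [ 3.140e+00 -1.000e-03  1.537e+00] F [-0.5  0.5 -0.3] op 0.379 | shift m [-0.0001 -0.0007  0.0046] turn [ 0.002 -0.001  0.   ]
```

>>> {"api": "play_rows", "payload": {"moves": [[0,0,0.002,0,0,0,20],[0,0,0.0015,0,0,0,20],[0,0,0.001,0,0,0,20],[0,0,0,0,0,0,20]]}}

```text
t: 11.75
eef_pos: [597.7, 122.6, 66.2]
tcp_rot: [3.14, -0.001, 1.537]
ft_force: [-0.8, -0.8, -0.6]
opening: 0.378
```

>>> {"api": "play_rows", "payload": {"moves": [[0,0,0.001,0,0,0,20],[0,0,0,0,0,0,20]]}}

```text
t: 11.95
eef_pos: [597.9, 122.6, 66.4]
tcp_rot: [3.139, -0.001, 1.537]
ft_force: [0.9, -0.4, -0.9]
opening: 0.376
```

>>> {"api": "play_rows", "payload": {"moves": [[0,0,0.0012,0,0,0,20],[0,0,0,0,0,0,20]]}}

```text
t: 12.15
eef_pos: [598.1, 122.6, 66.3]
tcp_rot: [3.138, -0.001, 1.537]
ft_force: [-0.0, -1.1, -1.8]
opening: 0.38
```

>>> {"api": "play_rows", "payload": {"moves": [[0,0,0.002,0,0,0,20]]}}

```text
t: 12.25
eef_pos: [598.3, 122.7, 66.0]
tcp_rot: [3.137, -0.001, 1.537]
ft_force: [-11.9, -2.2, 39.0]
opening: 0.376
```

Contact confirmed. I'll relieve the force and release with a small opening.

>>> {"api": "play_rows", "payload": {"moves": [[0,0,-0.0012,0.003,0,0,20],[0,0,0,0,0,0,42],[0,0,0,0,0,0,55],[0,0,0,0,0,0,55],[0,0,0,0,0,0,55]]}}

```text
t: 12.75
eef_pos: [598.3, 122.7, 67.0]
tcp_rot: [3.14, -0.001, 1.537]
ft_force: [-0.0, 0.3, 0.3]
opening: 0.539
```

>>> {"api": "play_rows", "payload": {"moves": [[0,0,-0.01,0,0,0,55],[0,0,-0.02,0,0,0,55],[0,0,-0.04,0,0,0,55],[0,0,-0.04,0,0,0,55],[0,0,-0.03,0,0,0,55],[0,0,0,0,0,0,55]]}}

```text
t: 13.35
eef_pos: [597.6, 122.4, 213.9]
tcp_rot: [-3.141, -0.001, 1.537]
ft_force: [-0.2, -0.9, -0.3]
opening: 0.549
```

Run:
```python
from h import *
c=snap("wrist","w9",None,1.5); np.save("w9.npy",c,allow_pickle=True)
go([*nest(-152),200],NY)
```

```text
at [597.  122.4 212. ] [-3.139e+00 -1.000e-03  1.537e+00] F [-0.7 -0.   0.1] op 0.549 | shift m [-0.2502 -0.114   0.0122] turn [-3.000e-03  1.000e-03  1.349e+00]
```

View pics/w9.png

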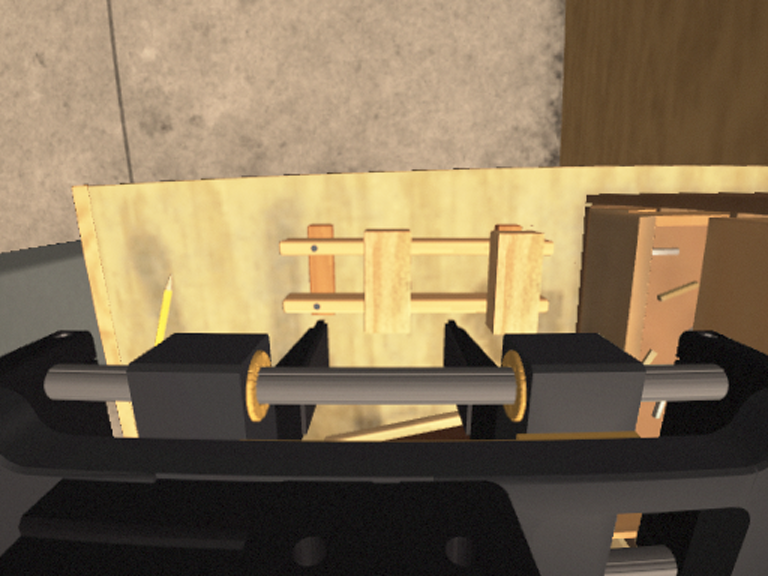

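The block lies across both battens at (387,281), with a clear gap to the drying block at (517,281). Checking the centring numerically.

Run:
```python
from h import *
w=np.load("w9.npy",allow_pickle=True).item()
im=w["img"][140:230,180:375]; cv2.imwrite("pics/w9z.png",cv2.resize(im[:,:,::-1],None,fx=4,fy=4,interpolation=cv2.INTER_CUBIC))
g=cv2.cvtColor(w["img"],cv2.COLOR_RGB2GRAY)
for x in (232,290): print(x,"158",g[158:174,x].tolist(),"193",g[193:212,x].tolist())
for x in (250,266): print(x,"150",g[150:162,x].tolist(),"215",g[215:227,x].tolist())
for r in (175,190): print(r,"238",g[r,238:250].tolist(),"268",g[r,268:280].tolist())
```

```text
232 158 [172, 113, 136, 179, 216, 223, 226, 227, 229, 229, 225, 216, 212, 216, 217, 216] 193 [211, 197, 147, 112, 111, 112, 135, 175, 214, 225, 226, 229, 228, 229, 233, 224, 210, 210, 209]
290 158 [169, 114, 141, 187, 220, 226, 225, 225, 229, 231, 226, 208, 200, 203, 201, 202] 193 [199, 187, 143, 114, 114, 117, 141, 183, 220, 227, 226, 227, 231, 231, 232, 216, 194, 194, 194]
250 150 [223, 221, 178, 104, 159, 205, 218, 217, 218, 217, 211, 206] 215 [206, 209, 211, 210, 210, 206, 210, 220, 224, 222, 222, 222]
266 150 [217, 217, 173, 106, 169, 204, 204, 198, 198, 204, 205, 206] 215 [225, 226, 226, 228, 230, 231, 229, 220, 216, 216, 216, 216]
175 238 [215, 213, 212, 208, 192, 205, 223, 216, 215, 217, 210, 200] 268 [217, 213, 214, 216, 215, 206, 205, 212, 209, 207, 204, 201]
190 238 [218, 218, 215, 214, 195, 203, 220, 218, 220, 222, 214, 206] 268 [210, 211, 206, 200, 207, 196, 186, 200, 200, 204, 206, 206]
```

View pics/w9z.png

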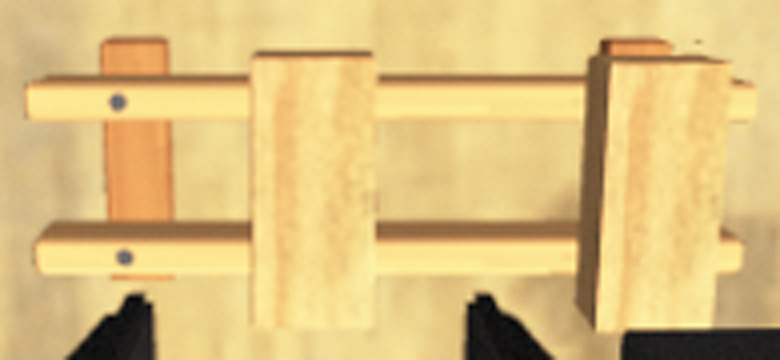

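Run:
```python
from h import *
w=np.load("w9.npy",allow_pickle=True).item()
L=cast(w,[(232,160.5),(232,168.8),(290,160.4),(290,168.4)],42); R=cast(w,[(232,199.5),(232,208.1),(290,199.2),(290,207.7)],42)
print(L[:,:2].round(1).tolist(),R[:,:2].round(1).tolist())
yc=(L[:,1].mean()+R[:,1].mean())/2; print("rack yc at x",L[:,0].mean().round(1),R[:,0].mean().round(1),yc.round(1),"sep",(L[:,1].mean()-R[:,1].mean()).round(1))
f=cast(w,[(250,153.9),(266,153.8)],68); n=cast(w,[(250,221.5),(266,221.5)],68); print("block far",f[:,:2].round(1).tolist(),"near",n[:,:2].round(1).tolist(),"mid y",(f[:,1].mean()+n[:,1].mean())/2)
s=cast(w,[(242.5,175),(242.4,190),(273.6,175),(273.7,190)],68); print(s[:,:2].round(1).tolist())
z=lambda L:[((x+.5)/4-.5+180,(y+.5)/4-.5+140) for x,y in L]
d=cast(w,z([(605,57),(733,62),(713,330),(597,330)]),68); print("dry",d[:,:2].round(1).tolist())
```

```text
[[567.6, 151.0], [567.0, 140.7], [639.2, 148.7], [639.1, 138.7]] [[564.8, 101.2], [564.1, 89.8], [638.9, 99.1], [638.9, 87.7]]
rack yc at x 603.2 601.7 119.6 sep 50.3
block far [[590.9, 160.7], [609.0, 160.2]] near [[587.6, 80.0], [606.9, 79.4]] mid y 120.04932657142007
[[581.3, 136.8], [580.3, 119.1], [617.1, 135.6], [616.9, 117.9]]
dry [[682.7, 157.8], [719.7, 155.3], [718.4, 74.4], [682.8, 75.8]]
```

The block is centred to 0.5 mm and the gap is about 66 mm. Now back to the lever.

>>> {"api": "play_rows", "payload": {"moves": [[-0.041,-0.019,0,0,0,0,55],[-0.041,-0.019,0,0,0,0,55],[-0.041,-0.019,0,0,0,0,55],[-0.041,-0.019,0,0,0,0,55],[-0.041,-0.019,0,0,0,0,55],[-0.025,-0.01,0,0,0,0,55],[0,0,0,0,0,0.14,55],[0,0,0,0,0,0.14,55]]}}

```text
t: 14.2
eef_pos: [476.2, -110.8, 205.8]
tcp_rot: [-3.128, 0.0, 1.254]
ft_force: [0.0, 1.5, -0.2]
opening: 0.547
```

>>> {"api": "play_rows", "payload": {"moves": [[0,0,0,0,0,0.14,55],[0,0,0,0,0,0.14,55],[0,0,0,0,0,0.14,55],[0,0,0,0,0,0.14,55],[0,0,0,0,0,0.14,55],[0,0,0,0,0,0.14,55],[0,0,0,0,0,0.1,55],[0,0,0,0,0,0,55]]}}

```text
t: 15.0
eef_pos: [471.8, -110.3, 198.8]
tcp_rot: [-3.126, 0.023, 0.269]
ft_force: [0.2, 0.4, -0.7]
opening: 0.555
```

Run:
```python
from h import *
go([*nest(-152),150],NY,-0.08)
```

```text
at [ 471.8 -110.3  198.8] [-3.126  0.023  0.269] F [ 0.2  0.4 -0.7] op 0.555 | shift m [0.0003 0.0146 0.0486] turn [-0.018  0.103  0.08 ]
```

>>> {"api": "play_rows", "payload": {"moves": [[0,0.0146,0.02,-0.018,0.103,0.08,55],[0,0,0.02,0,0,0,55],[0,0,0.01,0,0,0,55],[0,0,0,0,0,0,55],[0,0,0,0,0,0,55]]}}

```text
t: 15.5
eef_pos: [476.3, -123.7, 145.4]
tcp_rot: [-3.141, -0.08, 0.199]
ft_force: [-0.6, 0.3, 1.4]
opening: 0.553
```

Run:
```python
from h import *
c=snap("wrist","w10",None,1.5); np.save("w10.npy",c,allow_pickle=True)
p=nest(-151.7); go([*p,80],NY,-0.08)
print(proj(c,[[*nest(-151.7,0),28],[*nest(-180,0),26],[*nest(-124),30]])*1.5)
```

```text
at [ 476.4 -123.7  145.5] [-3.141 -0.08   0.199] F [-1.1 -0.3  0.6] op 0.549 | shift m [-0.0066 -0.0002  0.0651] turn [-0.001  0.     0.011]
[[383.9484548  304.37151187]
 [383.56481047 341.96792221]
 [384.34327042 265.83016994]]
```

View pics/w10.png

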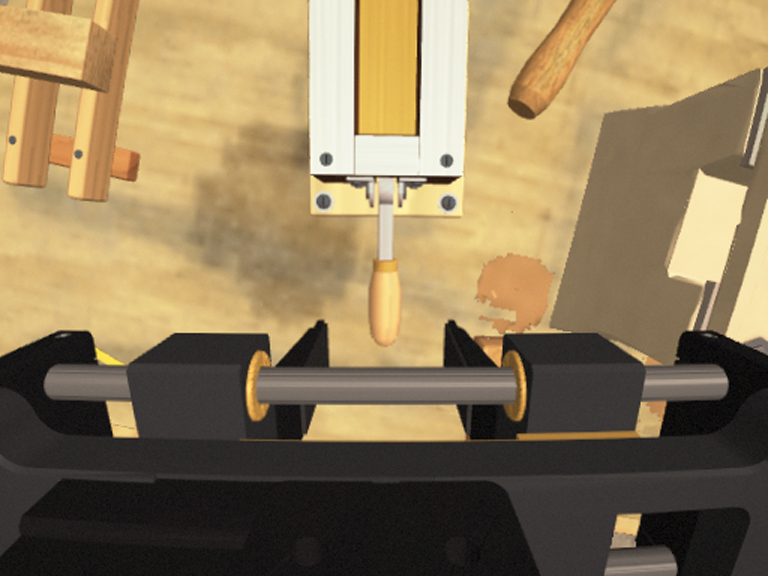

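The handle lies exactly where the model projects it, at (384,304), and the pocket is empty with the plate raised. Descending round the handle.

>>> {"api": "play_rows", "payload": {"moves": [[-0.0055,0,0.03,0,0,0.011,55],[0,0,0.02,0,0,0,55],[0,0,0.01,0,0,0,55],[0,0,0,0,0,0,55],[0,0,0,0,0,0,55]]}}

```text
t: 16.05
eef_pos: [477.7, -124.2, 86.6]
tcp_rot: [3.139, -0.085, 0.193]
ft_force: [0.5, -0.1, -0.2]
opening: 0.547
```

Run:
```python
from h import *
go([*nest(-151.7),31],NY,-0.08)
```

```text
at [ 477.7 -124.2   86.6] [ 3.139 -0.085  0.193] F [ 0.5 -0.1 -0.2] op 0.547 | shift m [-0.0073 -0.001   0.0552] turn [ 0.002 -0.005  0.005]
```

>>> {"api": "play_rows", "payload": {"moves": [[-0.007,-0.001,0.018,0,-0.005,0.005,55],[0,0,0.015,0,0,0,55],[0,0,0.009,0,0,0,55],[0,0,0,0,0,0,55],[0,0,0,0,0,0,55]]}}

```text
t: 16.55
eef_pos: [476.4, -124.9, 47.4]
tcp_rot: [3.135, -0.086, 0.19]
ft_force: [-0.4, -0.5, -0.1]
opening: 0.553
```

Run:
```python
from h import *
go([*nest(-151.7),31],NY,-0.08)
```

```text
at [ 476.4 -124.9   47.4] [ 3.135 -0.086  0.19 ] F [-0.4 -0.5 -0.1] op 0.553 | shift m [-0.0026 -0.0014  0.0162] turn [ 0.006 -0.006  0.002]
```

>>> {"api": "play_rows", "payload": {"moves": [[-0.0026,-0.0014,0.008,0.006,-0.006,0.002,55],[0,0,0.006,0,0,0,55],[0,0,0,0,0,0,55]]}}

```text
t: 16.85
eef_pos: [475.3, -124.0, 33.6]
tcp_rot: [3.141, -0.081, 0.188]
ft_force: [1.0, -0.1, 0.3]
opening: 0.55
```

Run:
```python
from h import *
go([*nest(-151.7),31],NY,-0.08)
```

```text
at [ 475.3 -124.    33.6] [ 3.141 -0.081  0.188] F [ 1.  -0.1  0.3] op 0.55 | shift m [-0.0005 -0.0002  0.0026] turn [ 0.001 -0.001 -0.   ]
```

Close on the handle (23 mm ≈ 0.24).

>>> {"api": "play_rows", "payload": {"moves": [[0,0,0.0025,0,0,0,55],[0,0,0,0,0,0,10],[0,0,0,0,0,0,10],[0,0,0,0,0,0,10],[0,0,0,0,0,0,10],[0,0,0,0,0,0,10],[0,0,0,0,0,0,10]]}}

```text
t: 17.55
eef_pos: [475.3, -122.9, 31.0]
tcp_rot: [-3.141, -0.081, 0.187]
ft_force: [-0.5, -4.7, -2.8]
opening: 0.233
```

>>> {"api": "play_rows", "payload": {"moves": [[0,0,-0.0048,0,-0.06,0,10],[0,0,-0.0048,0,-0.06,0,10],[0,0,-0.0048,0,-0.06,0,10]]}}

```text
t: 17.85
eef_pos: [476.0, -123.0, 45.5]
tcp_rot: [3.141, 0.102, 0.184]
ft_force: [6.1, 8.2, -7.2]
opening: 0.233
```

>>> {"api": "play_rows", "payload": {"moves": [[0,0,-0.0048,0,-0.06,0,10],[0,0,-0.0048,0,-0.06,0,10],[0,0,-0.004,0,-0.045,0,10],[0,0,0,0,0,0,10]]}}

```text
t: 18.25
eef_pos: [479.2, -122.2, 58.7]
tcp_rot: [3.139, 0.274, 0.184]
ft_force: [-2.9, -2.2, 2.9]
opening: 0.234
```

>>> {"api": "play_rows", "payload": {"moves": [[0,0,-0.002,0,-0.015,0,10],[0,0,-0.002,0,0,0,10]]}}

```text
t: 18.45
eef_pos: [479.2, -122.1, 59.3]
tcp_rot: [3.141, 0.29, 0.184]
ft_force: [0.7, -7.1, -36.6]
opening: 0.234
```

The upper stop gives 37 N. Relax, open, and back out along the tool axis.

>>> {"api": "play_rows", "payload": {"moves": [[0,0,0.0004,0,0,0,30],[0,0,0,0,0,0,55],[0,0,0,0,0,0,55],[0,0,0,0,0,0,55]]}}

```text
t: 18.85
eef_pos: [478.9, -122.4, 59.4]
tcp_rot: [3.141, 0.287, 0.183]
ft_force: [-0.2, 0.1, -0.4]
opening: 0.498
```

>>> {"api": "play_rows", "payload": {"moves": [[0,0,-0.01,0,0,0,55],[0,0,-0.02,0,0,0,55],[0,0,-0.03,0,0,0,55],[-0.01,0,-0.03,0,0.1,0,55],[-0.02,0,-0.03,0,0.1,0,55],[-0.02,0,-0.03,0,0.08,0,55],[0,0,0,0,0,0,55]]}}

```text
t: 19.55
eef_pos: [465.3, -124.4, 224.2]
tcp_rot: [3.138, -0.008, 0.186]
ft_force: [-0.3, -1.0, -0.4]
opening: 0.549
```

Run:
```python
from h import *
c=snap("wrist","w11",None,1.5); np.save("w11.npy",c,allow_pickle=True)
go([*nest(-152),250],NY)
print("up",proj(c,[[*nest(-72-80*np.cos(.28)),56],[*nest(-72-108*np.cos(.28)),34+108*np.sin(.28)],[*nest(-72-52*np.cos(.28)),34+52*np.sin(.28)]])*1.5)
print("down",proj(c,[[*nest(-151.7,0),28],[*nest(-180,0),26],[*nest(-124),30]])*1.5)
```

```text
at [ 465.9 -124.4  222.8] [ 3.139 -0.005  0.186] F [ 0.6 -0.7  0.3] op 0.551 | shift m [ 0.0089  0.0012 -0.0272] turn [ 0.003 -0.005 -0.002]
up [[385.01714392 261.92823248]
 [385.14695528 295.93120713]
 [384.88994938 228.31880061]]
down [[384.91231293 260.0516681 ]
 [384.99627511 290.36300741]
 [384.82689002 229.02987633]]
```

View pics/w11.png

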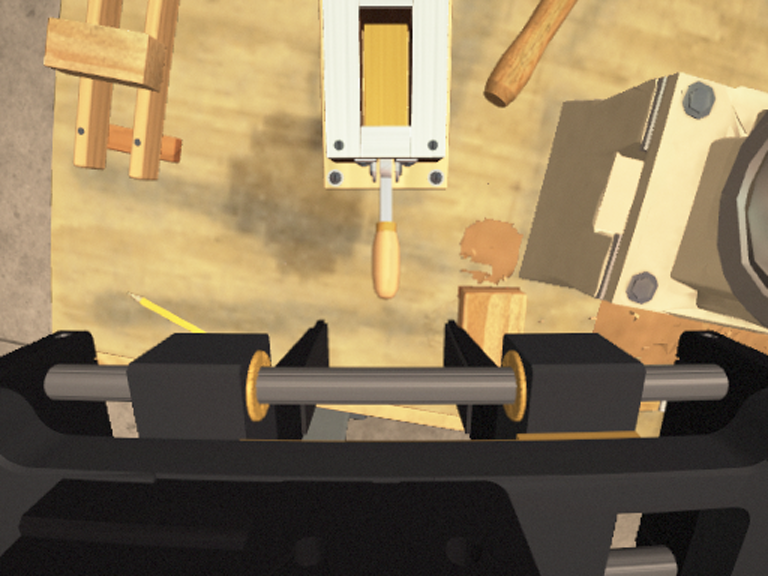

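Run:
```python
from h import *
c=np.load("w11.npy",allow_pickle=True).item()
for d in (25.5,24.5,23,20,7): print(d,(proj(c,[[*nest(42),60-d],[*nest(41.5),60-d]])*1.5).round(1).tolist())
print("mouth far",proj(c,[[*nest(42),60]])*1.5)
d=snap("scene","s11",(100,160,290,300),4)
```

```text
25.5 [[384.2, 19.2], [384.2, 19.9]]
24.5 [[384.2, 18.6], [384.2, 19.3]]
23 [[384.2, 17.8], [384.2, 18.5]]
20 [[384.2, 16.2], [384.2, 16.9]]
7 [[384.3, 8.7], [384.3, 9.4]]
mouth far [[384.29325696   4.34167329]]
```

View pics/s11.png

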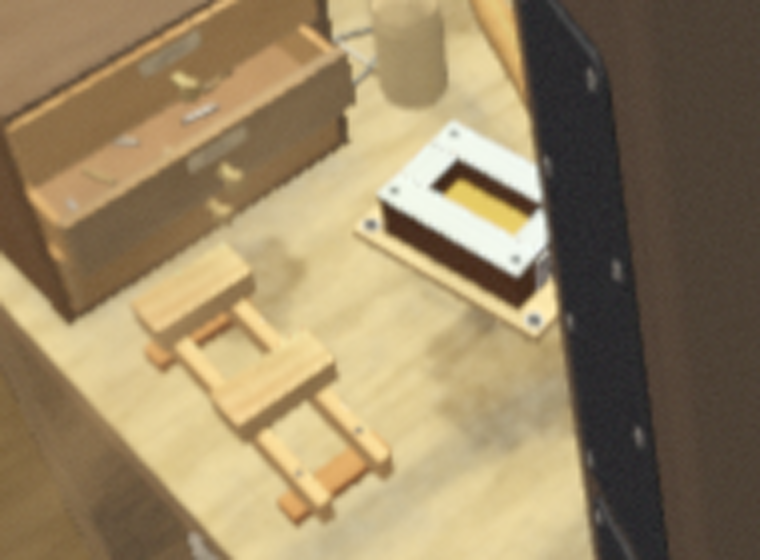

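The scene view shows the block across both battens at crop (275,380), the drying block unmoved at (195,290), and the brass plate deep in the pocket at (487,205). The plate's far edge is about 15 px from the mouth's edge, where fully down predicts 14.9. The arm is clear, so I'm handing in.

```bash
python3 -c "
from cell import *
print(job_done())"
```

```text
the job is handed in; nothing more can be done
None
```

The finished block is on the drying rack, the ejector lever is back up, and I handed the job in at about 20 s of the 64 s allowed.

**What I did:**
- **Lever down:** I pressed the lever to its lower stop, where the force rose to 52 N through the fingertips. The block rose to the expected height.
- **Block to rack:** I gripped the block across its 36 mm width and lifted it straight out. I then turned it a quarter turn, same face up, and laid it across both battens.
- **Lever up:** I gripped the handle and brought it up along its arc to the upper stop (37 N), then let go and backed clear.

**Last checks:**
- **Placing:** the block is centred on the battens to about 0.5 mm and square to within the few hundredths of a rad I could read. The gap to the drying block is about 66 mm.
- **Drying block:** its measured position changed by no more than about 2 mm, which is within measuring error. Nothing came near the other tools, but I did not re-measure them.
- **Nest:** the handle end and the plate depth match "fully up". In that view the plate is the clearer sign, because the handle end differs by only about 6 px between up and down.

**Disagreements:** the scene camera put the nest and rack about 2.5–5 mm off from the wrist camera, so I used the wrist camera. The block also sat about 3 mm off-centre along its length in the grip, which I corrected before setting it down.

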